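# Make up the filter pack, then unhitch and hold up the clamp arm

## Robot

A 6-joint arm with a two-finger parallel gripper is mounted at the origin on the work surface. World frame = base frame: x ahead of the robot, y to its left, z up, the work surface at z = 0. Lengths are in m, angles in rad, forces in N, time in s.
With the tool pointing down it reaches from about 0.35 to 0.85 m from the base axis. Payload 8.1 kg.
Tool frame: the origin (TCP) lies between the finger pads; the fingertips stand 17 mm ahead of it and the grasp point (between the pads) lies 2 mm behind it (bot.tip_reach is the z of the fingertips in the tool frame, in m); z points along the fingers, y is the line along which they close (so a half turn about z gives the same grasp; the last joint's range is limited). The gripper opens to 85 mm and grips with 20 to 120 N. Pads are 22 mm wide; open, the fingers measure 114 mm over their backs; the gripper's body (76 mm by 85 mm) begins 54 mm behind the grasp point. The pads swing forward as they close: fully open they stand 13 mm farther back than shut.
Start: joints at [1.061, 0.13, 1.488, -0, 1.523, -0.085], TCP at [0.247, 0.547, 0.248] pointing down, gripper open.
Joint ranges: [-2.96, 2.96], [-0.89, 2.26], [0.02, 2.5], [-1.34, 4.48], [0, 2.73], [-2.66, 2.66]. Speed limits (rad/s): [2.39, 2.39, 2.79, 3.14, 3.14, 3.14].

## Interface

Orientations are given as a unit quaternion [x, y, z, w].
In Python, from station import bot gives the robot as it stands. The module is installed in compiled form; this text tells all that it offers.
- The arm moves only by the shell command python3 -m handwheel 'ROWS' [OPENING] [FORCE]. ROWS is text: rows parted by semicolons, each of 6 numbers parted by spaces: the shift along the tool's x, y, z scaled (see below), then the turn, a rotation vector about the tool's x, y, z scaled (see below). In form: tx ty tz ax ay az; .... A call has 1 to 8 rows; each row shifts and turns the commanded pose from where the row before left it, along the tool's axes as they then stand; what a row does not reach is not made up. The controller multiplies each number of a shift by 0.04 m and each number of a turn by 6 degrees. A row lasts 1/10 s, in which the tool goes at most 50 mm and 8.59 degrees, less where a joint would pass 70% of its speed; a pose out of reach is approached as far as the arm can. A call with a number of a shift or a turn outside -1 to 1 is refused whole. A call with a gripper value outside its range is refused whole. OPENING is the finger opening in mm, from 0 to 85.4, set as the call begins (- or left out, the last holds). The fingers move at their own pace and stop on an object; FORCE is the grip in N (left out, the last holds). Time passes only in rows, so rows that do not move let the fingers close. It gives the time, the measured TCP pose, the force, the opening and the grip force at its end, in the units of the state.
- bot.sense(): the state, without advancing time (a new reading comes with each control period).
- bot.camera(name): name is "side" or "top" or "wrist"; returns a dict with "image" (384x512x3 uint8, red, green, blue), "fx", "fy", "cx", "cy" (pixels), "R" (3x3) and "t" (3): a world point X has camera coordinates R X + t. Camera axes: x right, y down, z forward; pixel columns grow to the right and rows downward; lengths in m; the calibration is good to about 2 mm. The wrist camera is an equidistant fisheye: a pixel r from the principal point sees the ray r / f radians off the axis. A picture is of the moment at which its call begins. There is no depth.
- bot.hand_in(): hands the job in; it is judged then, once.
The state is a dict: "time_s": time; "joint_pos": joint angles; "joint_vel": joint speeds; "effort": joint torques, N m; "tool_pos": TCP position; "eef_rot": TCP orientation; "contact_force": force on the tool from outside, world axes, zero at the start; "moment": the same for the moment, N m; "width": finger opening in m; "finger_force": force on a finger pad.
Only numpy, scipy, OpenCV 4.12 (cv2) and the standard library are available. Lean on these libraries where they do the work, as an engineer would, in place of code of your own. Each camera call takes 0.05 s, during which the arm holds its last target. There are 200 camera calls.

## Task

Make up the filter pack on the round plate: larger disc first, smaller disc on top, both flat and well centred. Then unhitch the filter clamp so a colleague can load it: pull its spring latch sideways, away from the cup, until the bolt clears the ball, lift the clamp arm off the ball to about 30 degrees, and finish while still holding it there. Leave the stacked pack, bottle, beaker and tube rack where they are.

Things in the scene. Friction and masses are not known exactly. Their poses are not given: they have to be found in the camera images.
- plate: Round flat grey metal plate fixed to the bench, diameter 104 mm, 8 mm thick, no rim. Origin: centre of its underside, on the bench; its top is at z = 8 mm.
- disc_large: The larger of two plain steel filter discs, diameter 60 mm, 12 mm thick, 60 to 120 g, lying loose and flat on the bench. Origin: centre of its underside; z axis up.
- disc_small: The smaller plain steel filter disc, diameter 42 mm, 12 mm thick, about 50 g, lying loose and flat on the bench (the two discs may have swapped places). Origin: centre of its underside; z axis up.
- clamp: Filter clamp fixed to the bench: aluminium base 300 x 90 x 12 mm, hinge at one end, ball stud (ball diameter 29, top 67 above the bench) at the other. Origin: centre of its underside. x axis: along the arm from hinge to ball; y axis: the way the latch is pulled; z up. In this frame (mm): hinge pin (-120, 0, 70) along y, stud at (100, 0), low filter seat of radius 36 at (-10, 0).
- tongue_hinge (a point): Point on the clamp arm's hinge axis, on the arm's centre line, 70 mm above the bench. The arm turns about the clamp's y axis through this point.
- tongue (a joint): Clamp arm angle about its hinge, rad: 0 = down, level, cup over the ball; grows as the cup end lifts; stop 0.85. Grey bar 28 mm wide, 14 high, centre line 70 above the bench when down, 220 from hinge to cup axis; cup diameter 44, top 84 above the bench; 0.4 to 0.7 kg. Falls shut by its weight if let go. Cannot rise over about 0.02 while the latch bolt is under the ball.
- latch (a joint): Latch pull-out along the clamp's +y, m: 0 = home, bolt under the ball; bolt clear of the ball from about 0.010; stop 0.016. A spring draws it home: 4 N at home, 10 N at the stop. It need not stay pulled once the arm is over 0.1 rad up. The latch rides on the arm: its tab, held in the gripper, lifts the arm too.
- latch_tab (a point): Grip point of the latch's upright steel tab beside the cup, on its clamp +y side; 20 mm below the tab's top, mid-thickness, 120 above the bench when down. Tab 12 thick (clamp y), 26 wide (clamp x), 6 gap to the cup at home. From the hinge point: (220, 34, 50) mm along the arm, clamp y, square to the arm. Pinched along y it pivots between the pads, so the gripper may stay upright in the lift.
- bottle: White plastic bottle, diameter 60 mm, 130 mm high, standing; leave alone. Origin: centre of its underside.
- beaker: Glass beaker, diameter 70 mm, 85 mm high, standing; leave alone. Origin: centre of its underside.
- tube_rack: Blue tube rack with capped tubes, 70 x 130 mm, 92 mm high over the caps; leave alone. Origin: centre of its underside.
Things that resemble listed ones, but are neither listed nor needed, are in the scene too. What is shaped like the disc_small but green or red is not meant.

How it is judged:
By the outcome, as a careful person would: the job done as asked, in the order asked, and still so for the second after the job is handed in, while the arm keeps its last pose, push and grip.
It also fails if it takes over 72 s, if anything falls off the work surface, if the arm or the gripper's body presses on something with over 40 N, if the wrist force passes 120 N, or if a joint passes its speed limit or range.

## Working session

There is one attempt and no reset: what is moved stays moved. The work goes in short steps, Python scripts to look and compute and a shell command to move; the robot and the scene stay as the last step left them, time stands still between calls to the robot, and variables do not carry over. Pictures are saved under pics/ and viewed, at most 11 in all, crops included, and the job is handed in when it is done.

```bash
mkdir -p pics; cat > h.py <<'E'
import numpy as np, cv2
from station import bot
from scipy.spatial.transform import Rotation as Ro
def ray(c,u,v,fish=False):
    x=(u-c["cx"])/c["fx"]; y=(v-c["cy"])/c["fy"]
    if fish:
        r=np.hypot(x,y); d=np.array([x/r*np.sin(r),y/r*np.sin(r),np.cos(r)]) if r>1e-9 else np.array([0,0,1.])
    else: d=np.array([x,y,1.])
    R=np.array(c["R"]); return -R.T@np.array(c["t"]), R.T@d
def onz(c,u,v,z,fish=False):
    o,d=ray(c,u,v,fish); return o+d*(z-o[2])/d[2]
def save(c,n,box=None,s=1):
    im=c["image"][:,:,::-1]
    if box: im=im[box[1]:box[3],box[0]:box[2]]
    cv2.imwrite("pics/"+n,cv2.resize(im,None,fx=s,fy=s,interpolation=cv2.INTER_CUBIC))
E
python3 - <<'E'
from h import *
import pickle
s=bot.sense();print(s)
D={n:bot.camera(n) for n in("top","side","wrist")}
pickle.dump(D,open("d0.pkl","wb"))
save(D["top"],"top0.png",None,1.5);save(D["side"],"side0.png",None,1.5)
for n in D: print(n,D[n]["fx"],D[n]["cx"],D[n]["cy"],np.round(D[n]["R"],3).tolist(),np.round(D[n]["t"],3))
E
```

```text
{'time_s': 0.0, 'joint_pos': array([ 1.06062740e+00,  1.31141584e-01,  1.48926671e+00,  3.11651045e-06,
        1.52298032e+00, -8.53934879e-02]), 'joint_vel': array([ 9.11156853e-05, -1.68959464e-03,  1.40561010e-03,  4.70583492e-04,
        1.26284885e-03, -7.11874217e-04]), 'effort': array([ 1.51939485e-04, -5.69410086e+01, -5.00547802e+01, -1.43525563e-04,
        1.50642759e-02, -1.50297575e-05]), 'tool_pos': array([0.24699769, 0.54624844, 0.24726299]), 'eef_rot': array([ 2.10794554e-01,  9.77529974e-01, -8.58003254e-04, -2.64955095e-04]), 'contact_force': array([ 0.66208667,  0.34393345, -0.23458514]), 'moment': array([0.05099441, 0.01351167, 0.01457029]), 'finger_force': 0.0, 'width': 0.08534491348518881}
top 488.23850549750665 256.9658671869966 182.21729594752614 [[-0.027, -1.0, 0.007], [-0.988, 0.026, -0.155], [0.154, -0.011, -0.988]] [-0.027  0.563  1.248]
side 380.2037869166177 251.61863620631559 199.95218099892114 [[-0.942, -0.336, 0.012], [-0.265, 0.721, -0.64], [0.206, -0.606, -0.768]] [0.489 0.24  0.929]
wrist 297.3186396354542 254.621944055572 193.3301081322296 [[0.413, 0.911, -0.002], [0.872, -0.395, 0.29], [0.263, -0.121, -0.957]] [-0.599 -0.036  0.379]
```

View pics/top0.png

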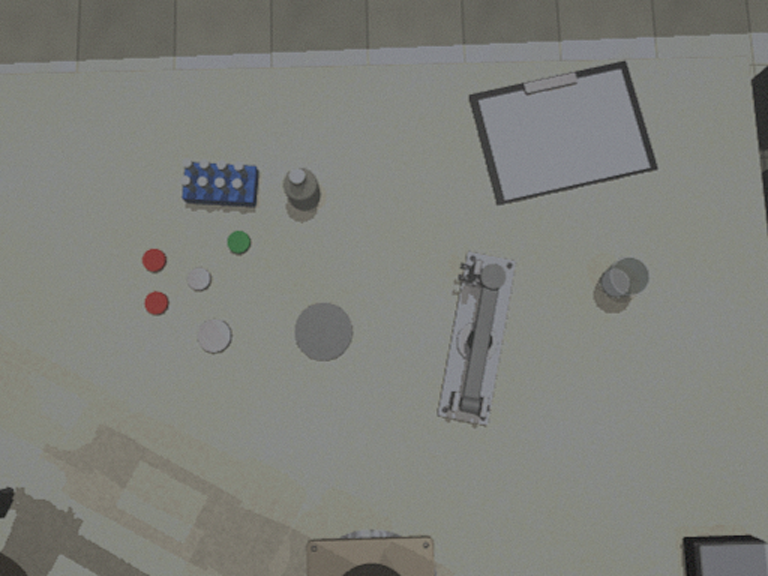

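View pics/side0.png

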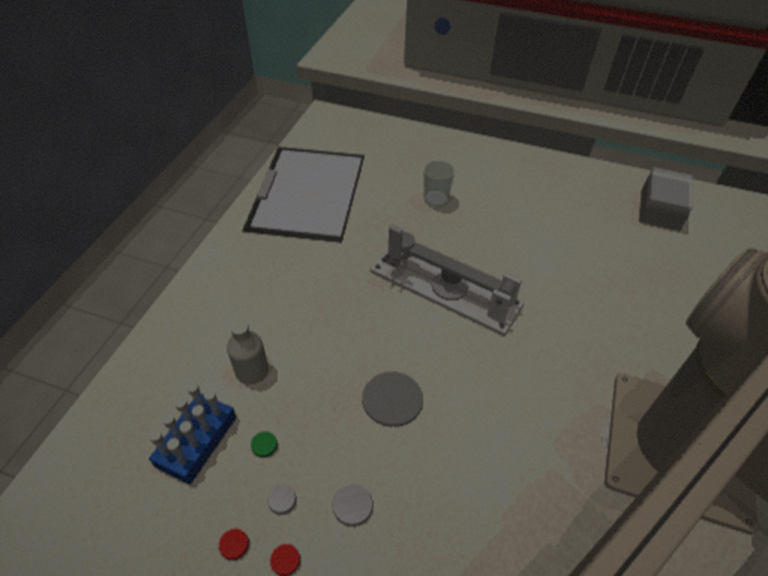

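Top view (shown at 1.5x): large steel disc (214,336), small steel disc (199,279), plate (324,332), and the clamp with its hinge at (470,405), cup at (493,275) and tab at (467,272). These could be taken for disc_small: green (238,242), red (154,260) and red (156,303). I choose the plain grey ones at (199,279) and (214,336). The side view agrees: small (282,499), large (352,505).

```bash
cat > m.py <<'E'
from h import *
def circ(c,u,v,z,r,fish=False):
    "ring contour near pixel seed, by local threshold against background; fit circle in plane z"
    im=cv2.GaussianBlur(c["image"],(3,3),0).astype(float)
    seed=np.median(im[int(v)-2:int(v)+3,int(u)-2:int(u)+3].reshape(-1,3),0)
    w=int(r*1.6); bgp=im[int(v)-w:int(v)+w,int(u)-w:int(u)+w].reshape(-1,3)
    d=np.linalg.norm(im-seed,axis=2)
    # colour split: background = yellowish; feature r-b
    rb=im[:,:,0]-im[:,:,2]; t=(seed[0]-seed[2]+np.percentile(bgp[:,0]-bgp[:,2],85))/2
    m=(rb<t).astype(np.uint8); m[:max(0,int(v)-w)]=0;m[int(v)+w:]=0;m[:,:max(0,int(u)-w)]=0;m[:,int(u)+w:]=0
    m=cv2.morphologyEx(m,cv2.MORPH_OPEN,np.ones((3,3)))
    cs,_=cv2.findContours(m,cv2.RETR_EXTERNAL,cv2.CHAIN_APPROX_NONE)
    k=max(cs,key=cv2.contourArea)
    P=np.array([onz(c,a[0][0],a[0][1],z,fish)[:2] for a in k])
    (x,y),(a,b),_=cv2.fitEllipse((P*1000).astype(np.float32))
    return x,y,a,b
E
python3 - <<'E'
from m import *
import pickle
D=pickle.load(open("d0.pkl","rb"))
for n,p in (("top",{"large":(143,224,.012,22),"small":(133,186,.012,15),"plate":(216,221,.008,30)}),("side",{"large":(235,337,.012,22),"small":(188,333,.012,15),"plate":(261,265,.008,32)})):
    for k,(u,v,z,r) in p.items(): print(n,k,np.round(circ(D[n],u,v,z,r),1), np.round(onz(D[n],u,v,z)*1000))
c=D["top"]
for q,z in(((493,275),.084),((470,405),.084),((467,272),.135)):print(q,np.round(onz(c,q[0]/1.5,q[1]/1.5,z)*1000))
for q in((470,254),(515,262),(487,426),(438,415)):print('base',np.round(onz(c,q[0]/1.5,q[1]/1.5,.012)*1000))
im=c["image"][160:290,285:350,::-1];a=cv2.resize(im,None,fx=4,fy=4,interpolation=cv2.INTER_CUBIC)
b=cv2.resize(c["image"][150:250,90:240,::-1],None,fx=3,fy=3,interpolation=cv2.INTER_CUBIC)
o=np.zeros((520,260+450,3),np.uint8);o[:,:260]=a;o[:300,260:]=b
cv2.imwrite("pics/crop0.png",o)
E
```

```text
top large [465.2 275.9  52.4  92.9] [462. 265.  12.]
top small [567.3 294.   36.   37.5] [566. 293.  12.]
top plate [463.8  70.   99.7 116.3] [465.  71.   8.]
side large [463.1 270.7  58.2  62.2] [462. 272.  12.]
side small [565.5 299.2  40.2  44.7] [564. 300.  12.]
side plate [465.6  76.1 101.6 103.5] [467.  76.   8.]
(493, 275) [ 548. -225.   84.]
(470, 405) [ 331. -176.   84.]
(467, 272) [ 547. -175.  135.]
base [ 599. -197.   12.]
base [ 582. -278.   12.]
base [ 292. -213.   12.]
base [ 313. -128.   12.]
```

View pics/crop0.png

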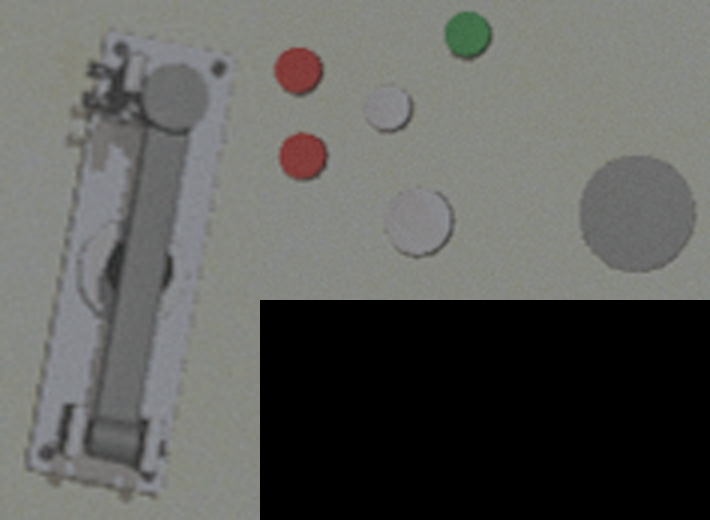

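The crop confirms the choice: plain grey small disc at crop (388,108), large disc at (420,222), with the red and green ones as decoys. The clamp arm points about -13° from world x, and its latch tab is on the +y side.

```bash
cat >> h.py <<'E'
def go(x,y,z,yaw=None):
    "needed shift/turn in row units, tool kept down; yaw = world angle (deg) of tool y"
    s=bot.sense(); R=Ro.from_quat(s["eef_rot"]).as_matrix()
    d=R.T@(np.array([x,y,z])-s["tool_pos"])/0.04
    yw=np.degrees(np.arctan2(R[1,1],R[0,1])); 
    print("pos",np.round(s["tool_pos"]*1000,1),"toolx",np.round(R[:,0],3),"tooly",np.round(R[:,1],3),"yaw_y",round(yw,1))
    print("shift units",np.round(d,2))
    if yaw is not None:
        T=np.array([[np.sin(np.radians(yaw))*-1,np.cos(np.radians(yaw)),0],[np.cos(np.radians(yaw)),np.sin(np.radians(yaw)),0],[0,0,-1]]).T
        T=np.column_stack([np.cross([np.cos(np.radians(yaw)),np.sin(np.radians(yaw)),0],[0,0,-1.]),[np.cos(np.radians(yaw)),np.sin(np.radians(yaw)),0],[0,0,-1.]])
        print("turn units",np.round(np.degrees(Ro.from_matrix(R.T@T).as_rotvec())/6,2))
E
python3 -c "
from h import *
print(bot.tip_reach); go(.43,.272,.2,77)"
```

```text
0.017
pos [247.1 546.3 247.5] toolx [-0.911  0.412  0.   ] tooly [ 0.412  0.911 -0.001] yaw_y 65.7
shift units [-6.99 -4.36  1.19]
turn units [-0.01 -0.   -1.89]
```

```bash
python3 -m handwheel '-1 -.62 .17 0 0 0;-1 -.62 .17 0 0 0;-1 -.62 .17 0 0 0;-1 -.62 .17 0 0 0;-1 -.62 .17 0 0 0;-1 -.62 .17 0 0 0;-1 -.62 .17 0 0 0;0 0 0 0 0 -.95' && python3 -m handwheel '0 0 0 0 0 -.94;0 0 0 0 0 0;0 0 0 0 0 0;0 0 0 0 0 0' && python3 - <<'E'
from h import *
import pickle
c=bot.camera("wrist");pickle.dump(c,open("w1.pkl","wb"));save(c,"w1.png",None,1.5)
go(.463,.272,.15,77); print(np.round(-np.array(c["R"]).T@c["t"],3))
E
```

```text
time_s: 0.95
tool_pos: [0.4329, 0.2682, 0.1993]
eef_rot: [0.164, 0.986, -0.001, -0.0]
contact_force: [-0.4, 1.0, -0.7]
width: 0.0853
finger_force: 0.0
time_s: 1.35
tool_pos: [0.4306, 0.2734, 0.2006]
eef_rot: [0.114, 0.993, -0.0, -0.0]
contact_force: [-0.6, 1.1, -1.1]
width: 0.0852
finger_force: 0.0
pos [430.6 273.5 200.7] toolx [-0.974  0.226 -0.   ] tooly [ 0.226  0.974 -0.   ] yaw_y 76.9
shift units [-0.8   0.15  1.27]
turn units [-0.    0.   -0.01]
[0.358 0.29  0.325]
```

View pics/w1.png

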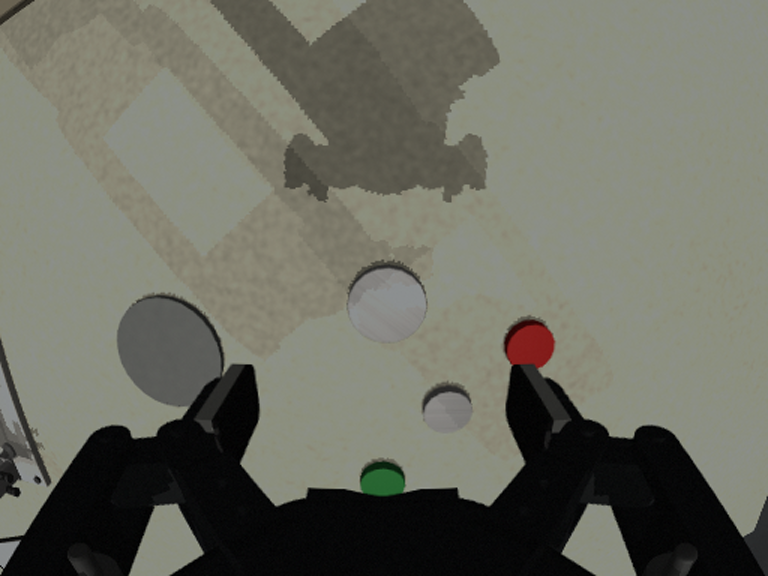

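Wrist view (1.5x): large disc (387,305), small disc (447,408), plate (170,350) partly behind a finger. I measure both discs and the plate here.

```bash
cat > m.py <<'E'
from h import *
def circ(c,u,v,z,r,fish=False):
    "fit circle in plane z to the top face around seed pixel (flood on similar colour)"
    im=cv2.GaussianBlur(c["image"],(5,5),0).astype(float); u=int(u);v=int(v)
    ch=(im[:,:,0]-im[:,:,2])/im.sum(2)*300; br=im.sum(2)/3
    s=np.median(ch[v-3:v+4,u-3:u+4]); sb=np.median(br[v-3:v+4,u-3:u+4])
    w=int(r*1.5); win=ch[max(v-w,0):v+w,max(u-w,0):u+w]; t=(s+np.percentile(win,90))/2
    m=((ch<t)&(br>sb*.72)).astype(np.uint8)
    k=np.zeros_like(m);cv2.circle(k,(u,v),w,1,-1);m&=k
    m=cv2.morphologyEx(m,cv2.MORPH_OPEN,np.ones((5,5)))
    n,l=cv2.connectedComponents(m);m=(l==l[v,u]).astype(np.uint8)
    cs,_=cv2.findContours(m,cv2.RETR_EXTERNAL,cv2.CHAIN_APPROX_NONE); q=cv2.convexHull(max(cs,key=cv2.contourArea))
    P=np.array([onz(c,a[0][0],a[0][1],z,fish)[:2] for a in max(cs,key=cv2.contourArea)])*1000
    (x,y),(a,b),_=cv2.fitEllipse(P.astype(np.float32)); return np.round([x,y,a,b],1)
E
python3 - <<'E'
from m import *
import pickle
c=pickle.load(open("w1.pkl","rb"))
for n,u,v,z,r in(("large",258,203,.012,30),("small",298,273,.012,20),("plate",110,230,.008,48)): print(n,circ(c,u,v,z,r,True))
D=pickle.load(open("d0.pkl","rb"))
for n,p in (("top",{"large":(143,224,.012,14),"small":(133,186,.012,11),"plate":(216,221,.008,24)}),("side",{"large":(235,337,.012,18),"small":(188,333,.012,13),"plate":(261,265,.008,28)})):
    for k,(u,v,z,r) in p.items(): print(n,k,circ(D[n],u,v,z,r))
E
```

```text
large [464.3 268.1  55.4  63. ]
small [572.7 289.6  49.1  60. ]
plate [457.5  31.2 152.5 188.9]
top large [465.2 265.7  55.6  61.2]
top small [567.2 293.5  34.7  37.3]
top plate [466.2  72.5  99.2 101.4]
side large [464.1 269.7  56.5  59.4]
side small [567.7 298.4  37.6  40.1]
side plate [465.9  75.5  99.7 101.5]
```

```bash
python3 -m handwheel '-.43 .03 1 0 0 0;-.42 .04 1 0 0 0;0 0 1 0 0 0;0 0 .9 0 0 0;0 0 0 0 0 0;0 0 0 0 0 0' 85 20; python3 - <<'E'
from h import *
go(.4645,.2685,.024); c=bot.camera("wrist");save(c,"w2.png",None,1.2)
E
```

```text
time_s: 2.0
tool_pos: [0.4641, 0.2683, 0.0448]
eef_rot: [0.113, 0.994, -0.0, -0.001]
contact_force: [-0.0, -0.1, 0.3]
width: 0.085
finger_force: 0.0
pos [464.1 268.3  44.8] toolx [-0.974  0.225  0.001] tooly [ 0.225  0.974 -0.001] yaw_y 77.0
shift units [-0.01  0.01  0.52]
```

View pics/w2.png

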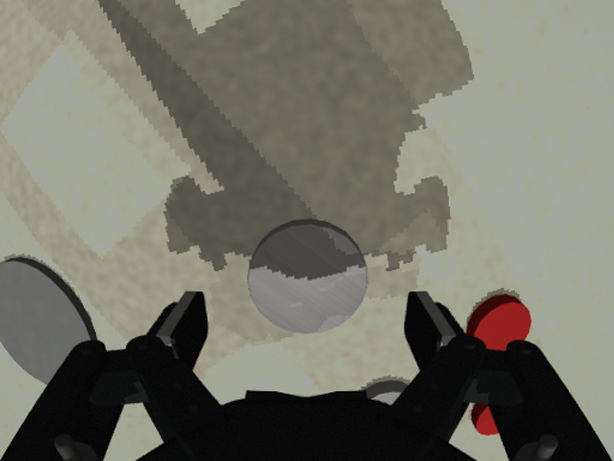

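Disc sits between the open fingers at (307,275), and the red disc is clear of the right finger. Descend and pinch lightly.

```bash
python3 -m handwheel '0 0 .3 0 0 0;0 0 .25 0 0 0;0 0 0 0 0 0;0 0 0 0 0 0'; python3 -m handwheel '0 0 0 0 0 0;0 0 0 0 0 0;0 0 0 0 0 0;0 0 0 0 0 0' 50 20;  python3 -m handwheel '0 0 0 0 0 0;0 0 0 0 0 0;0 0 0 0 0 0;0 0 0 0 0 0'
```

```text
time_s: 2.45
tool_pos: [0.4644, 0.2681, 0.0226]
eef_rot: [0.113, 0.994, -0.0, -0.0]
contact_force: [-0.8, 0.6, -0.6]
width: 0.0848
finger_force: 0.0
time_s: 2.85
tool_pos: [0.465, 0.2684, 0.0235]
eef_rot: [0.113, 0.994, 0.0, 0.0]
contact_force: [-1.7, -0.3, 5.5]
width: 0.0571
finger_force: 20.4
time_s: 3.25
tool_pos: [0.465, 0.2684, 0.0235]
eef_rot: [0.113, 0.994, 0.0, 0.0]
contact_force: [-1.6, -1.6, 5.9]
width: 0.0576
finger_force: 20.4
```

```bash
Z='0 0 0 0 0 1'; python3 -m handwheel '0 0 -.04 0 0 0;0 0 0 0 0 0;0 0 0 0 0 1;0 0 0 0 0 1;0 0 0 0 0 1;0 0 0 0 0 1;0 0 0 0 0 1;0 0 0 0 0 1' 80; python3 -m handwheel '0 0 0 0 0 1;0 0 0 0 0 1;0 0 0 0 0 1;0 0 0 0 0 1;0 0 0 0 0 1;0 0 0 0 0 1;0 0 0 0 0 1;0 0 0 0 0 1';python3 -m handwheel '0 0 0 0 0 1;0 0 0 0 0 0;0 0 0 0 0 0';python3 -c "
from h import *
go(.465,.2684,.0235);print(bot.sense()['joint_pos'].round(2))"; python3 -m handwheel '0 0 0 0 0 0;0 0 0 0 0 0;0 0 0 0 0 0;0 0 0 0 0 0;0 0 0 0 0 0;0 0 0 0 0 0' 50 20
```

```text
time_s: 4.05
tool_pos: [0.4646, 0.2682, 0.0242]
eef_rot: [0.417, 0.909, -0.0, -0.0]
contact_force: [-0.2, -0.0, -0.3]
width: 0.0798
finger_force: 0.0
time_s: 4.85
tool_pos: [0.4646, 0.2682, 0.0242]
eef_rot: [0.75, 0.661, -0.0, 0.0]
contact_force: [0.5, -0.7, -0.4]
width: 0.0802
finger_force: 0.0
time_s: 5.15
tool_pos: [0.4646, 0.2682, 0.0242]
eef_rot: [0.782, 0.624, -0.0, 0.0]
contact_force: [0.2, -0.3, 0.4]
width: 0.0798
finger_force: 0.0
pos [464.6 268.2  24.2] toolx [ 0.222  0.975 -0.   ] tooly [ 0.975 -0.222 -0.   ] yaw_y -12.8
shift units [0.01 0.01 0.02]
[ 0.43  0.19  1.86 -0.    1.09  0.65]
time_s: 5.75
tool_pos: [0.466, 0.269, 0.026]
eef_rot: [0.782, 0.623, 0.002, 0.0]
contact_force: [-1.0, 0.6, 9.3]
width: 0.0502
finger_force: 4.5
```

The second pinch slid over the disc's top: the pads stand further back when open. Open, go lower and repeat.

```bash
python3 -m handwheel '0 0 0 0 0 0;0 0 0 0 0 0;0 0 0 0 0 0;0 0 0 0 0 0;0 0 .15 0 0 0;0 0 .12 0 0 0;0 0 0 0 0 0' 82; python3 -m handwheel '0 0 0 0 0 0;0 0 0 0 0 0;0 0 0 0 0 0;0 0 0 0 0 0;0 0 0 0 0 0' 50 20
```

```text
time_s: 6.45
tool_pos: [0.4636, 0.2677, 0.0121]
eef_rot: [0.783, 0.623, -0.001, -0.0]
contact_force: [-0.2, -0.2, -0.6]
width: 0.0818
finger_force: 0.0
time_s: 6.95
tool_pos: [0.4648, 0.2683, 0.0137]
eef_rot: [0.783, 0.623, 0.0, 0.0]
contact_force: [0.6, 1.0, 0.5]
width: 0.0589
finger_force: 21.8
```

```bash
python3 -m handwheel '0 0 0 0 0 0;0 0 0 0 0 0;0 0 0 0 0 0;0 0 0 0 0 -1;0 0 0 0 0 -1;0 0 0 0 0 -1;0 0 0 0 0 -1;0 0 0 0 0 -1' 80; python3 -m handwheel '0 0 0 0 0 -1;0 0 0 0 0 -1;0 0 0 0 0 -1;0 0 0 0 0 -1;0 0 0 0 0 -1;0 0 0 0 0 -1;0 0 0 0 0 -1;0 0 0 0 0 -1';python3 -m handwheel '0 0 0 0 0 -1;0 0 0 0 0 -1;0 0 0 0 0 0;0 0 0 0 0 0';python3 -m handwheel '0 0 0 0 0 0;0 0 0 0 0 0;0 0 0 0 0 0;0 0 0 0 0 0;0 0 0 0 0 0;0 0 0 0 0 0' 50 40; python3 -c "
from h import *
go(.4655,.074,.0135+.040,77)"
```

```text
time_s: 7.75
tool_pos: [0.4645, 0.2682, 0.0135]
eef_rot: [0.593, 0.805, -0.0, -0.0]
contact_force: [-0.2, 0.7, -0.4]
width: 0.0803
finger_force: 0.0
time_s: 8.55
tool_pos: [0.4646, 0.2682, 0.0135]
eef_rot: [0.214, 0.977, -0.0, -0.0]
contact_force: [-0.6, -0.3, -0.1]
width: 0.08
finger_force: 0.0
time_s: 8.95
tool_pos: [0.4646, 0.2682, 0.0135]
eef_rot: [0.115, 0.993, -0.0, -0.0]
contact_force: [0.6, -0.5, -0.1]
width: 0.0798
finger_force: 0.0
time_s: 9.55
tool_pos: [0.4648, 0.2683, 0.014]
eef_rot: [0.114, 0.994, 0.0, 0.0]
contact_force: [-1.8, -0.4, 5.7]
width: 0.0582
finger_force: 42.8
pos [464.8 268.3  14. ] toolx [-0.974  0.226 -0.   ] tooly [0.226 0.974 0.   ] yaw_y 77.0
shift units [-1.11 -4.73 -0.99]
turn units [ 0.    0.   -0.01]
```

```bash
python3 -m handwheel '0 0 -.5 0 0 0;0 0 -1 0 0 0;0 0 -1 0 0 0;0 0 -.25 0 0 0'; python3 -c "
from h import *
go(.530,.075,.124)"
```

```text
time_s: 9.95
tool_pos: [0.4672, 0.2694, 0.1286]
eef_rot: [0.114, 0.994, 0.002, 0.003]
contact_force: [1.8, -0.3, -0.7]
width: 0.0584
finger_force: 43.3
pos [467.2 269.4 128.6] toolx [-0.974  0.226 -0.006] tooly [0.226 0.974 0.005] yaw_y 77.0
shift units [-2.62 -4.38  0.11]
```

```bash
python3 -m handwheel '-.54 -.87 0 0 0 0;-.54 -.87 0 0 0 0;-.54 -.87 0 0 0 0;-.54 -.87 0 0 0 0;-.52 -.86 0 0 0 0;0 0 0 0 0 0;0 0 0 0 0 0;0 0 0 0 0 0'; python3 - <<'E'
from m import *
import pickle
c=bot.camera("wrist");pickle.dump(c,open("w3.pkl","wb"));save(c,"w3.png",None,1.2)
o=np.array(c["R"])@np.array([.466,.0745,.008])+c["t"]; th=np.arccos(o[2]/np.linalg.norm(o)); q=o[:2]/np.hypot(*o[:2])*th*c["fx"]+[c["cx"],c["cy"]]
print(q, circ(c,q[0],q[1],.008,75,True)); go(.466,.0745,.0535,77)
E
```

```text
time_s: 10.75
tool_pos: [0.5293, 0.0757, 0.1228]
eef_rot: [0.113, 0.994, 0.0, -0.001]
contact_force: [-0.6, -0.5, -1.0]
width: 0.058
finger_force: 43.3
[235.22152623 122.29568351] [454.9  54.3 104.4 157.1]
pos [529.4  76.  122.9] toolx [-0.975  0.224  0.001] tooly [0.224 0.975 0.   ] yaw_y 77.1
shift units [ 1.53 -0.39  1.74]
turn units [ 0.   -0.01  0.01]
```

View pics/w3.png

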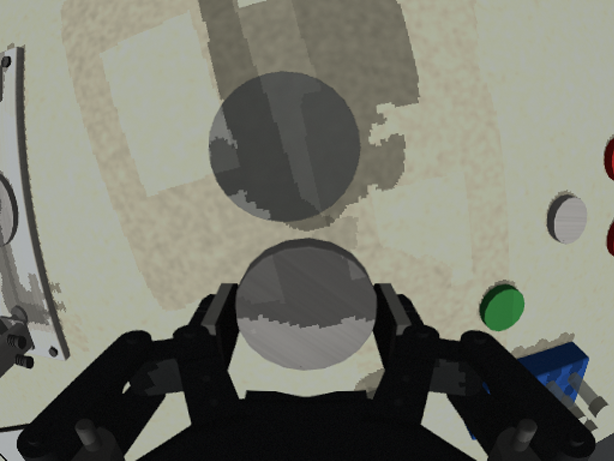

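```bash
cat > f.py <<'E'
from h import *
def fit(c,u,v,z,r,fish=True,k=1.1,lo=None):
    "neutral-hue component round the seed, circle fit in plane z"
    im=cv2.GaussianBlur(c["image"],(3,3),0).astype(float); ch=(im[:,:,0]-im[:,:,2])/im.sum(2)*300
    g=cv2.GaussianBlur(ch,(5,5),0); s=np.median(g[int(v)-6:int(v)+7,int(u)-6:int(u)+7])
    K=np.zeros(g.shape,np.uint8); cv2.circle(K,(int(u),int(v)),int(r*k),1,-1)
    t,_=cv2.threshold(np.clip((g[K>0]+20)*4,0,255).astype(np.uint8).reshape(-1,1),0,1,cv2.THRESH_OTSU); t=t/4-20
    m=((g<t)&(K>0)).astype(np.uint8); m=cv2.morphologyEx(m,cv2.MORPH_OPEN,np.ones((5,5)))
    cs,_=cv2.findContours(m,cv2.RETR_EXTERNAL,cv2.CHAIN_APPROX_NONE)
    P=np.array([onz(c,a[0][0],a[0][1],z,fish)[:2] for a in max(cs,key=cv2.contourArea)])*1000
    for _ in range(4):   # algebraic circle fit, outliers dropped
        A=np.c_[2*P,np.ones(len(P))]; x=np.linalg.lstsq(A,(P**2).sum(1),rcond=None)[0]
        R=np.sqrt(x[2]+x[0]**2+x[1]**2); e=np.abs(np.hypot(*(P-x[:2]).T)-R); P=P[e<max(2.5*np.median(e),1)]
    return np.round([x[0],x[1],2*R,np.median(e),len(P)],1), round(t,1), round(s,1)
E
python3 - <<'E'
from f import *
import pickle
c=pickle.load(open("w3.pkl","rb"))
print("plate",fit(c,237.5,121.7,.008,63)); print("held",fit(c,255,253,.1209,58,k=1.05))
D=pickle.load(open("d0.pkl","rb"))
for n,u,v,r in(("top",216,221,20),("side",261,265,21)):print(n,fit(D[n],u,v,.008,r,False,1.5))
E
```

```text
plate (array([4.661e+02, 7.460e+01, 1.014e+02, 2.000e-01, 2.930e+02]), 8.2, np.float64(2.6))
held (array([527.1,  76.3,  59.8,   0.7, 310. ]), 8.0, np.float64(3.3))
top (array([467. ,  72.3,  96.5,   0.8,  93. ]), 1.5, np.float64(-0.3))
side (array([465.5,  75.6, 100.4,   0.7,  90. ]), 9.8, np.float64(5.3))
```

```bash
python3 -m handwheel '.77 -.2 0 0 0 0;.76 -.19 .4 0 0 0;0 0 1 0 0 0;0 0 .6 0 0 0;0 0 0 0 0 0;0 0 0 0 0 0;0 0 0 0 0 0'; python3 -c "
from h import *
go(.4662,.0746,.0225,77)"
```

```text
time_s: 11.5
tool_pos: [0.4682, 0.0741, 0.0452]
eef_rot: [0.113, 0.994, 0.0, 0.001]
contact_force: [0.6, 0.3, -1.0]
width: 0.0578
finger_force: 43.4
pos [468.2  74.1  45.2] toolx [-0.975  0.224 -0.002] tooly [0.224 0.975 0.001] yaw_y 77.0
shift units [0.05 0.   0.57]
turn units [0.01 0.02 0.01]
```

```bash
python3 -m handwheel '.05 .01 .3 0 0 0;0 0 .15 0 0 0;0 0 .06 0 0 0;0 0 0 0 0 0;0 0 0 0 0 0;0 0 0 0 0 0'; python3 -c "
from h import *
go(.4662,.0746,.0215,77)"
```

```text
time_s: 12.1
tool_pos: [0.4652, 0.0743, 0.0233]
eef_rot: [0.113, 0.994, 0.0, 0.0]
contact_force: [0.2, 0.0, -1.5]
width: 0.0579
finger_force: 43.4
pos [465.2  74.3  23.3] toolx [-0.974  0.225 -0.   ] tooly [0.225 0.974 0.   ] yaw_y 77.0
shift units [-0.02  0.01  0.05]
turn units [ 0.  0. -0.]
```

```bash
python3 -m handwheel '-.02 .01 .04 0 0 0;0 0 0 0 0 0;0 0 0 0 0 0' && python3 -m handwheel '0 0 0 0 0 0;0 0 0 0 0 0;0 0 0 0 0 0;0 0 -.5 0 0 0;-.5 0 -.8 0 0 0;-1 0 -.9 0 0 0;0 0 0 0 0 0;0 0 0 0 0 0' 74; python3 -m handwheel '0 0 0 0 0 0;0 0 0 0 0 0'; python3 - <<'E'
from f import *
import pickle
c=bot.camera("wrist");pickle.dump(c,open("w4.pkl","wb"));save(c,"w4.png",None,1.2)
go(.567,.296,.12,77)
E
```

```text
time_s: 12.4
tool_pos: [0.4662, 0.0745, 0.022]
eef_rot: [0.113, 0.994, -0.0, 0.0]
contact_force: [-2.8, -0.4, 4.5]
width: 0.058
finger_force: 43.8
time_s: 13.2
tool_pos: [0.523, 0.0615, 0.108]
eef_rot: [0.113, 0.994, 0.0, 0.001]
contact_force: [-0.9, -0.8, -1.1]
width: 0.074
finger_force: 0.0
time_s: 13.4
tool_pos: [0.5198, 0.0618, 0.1052]
eef_rot: [0.113, 0.994, -0.0, -0.002]
contact_force: [-1.1, 0.6, -0.9]
width: 0.0737
finger_force: 0.0
pos [519.9  61.9 105.4] toolx [-0.974  0.225  0.003] tooly [ 0.225  0.974 -0.001] yaw_y 77.0
shift units [ 0.17  5.97 -0.37]
turn units [-0.01 -0.03  0.  ]
```

View pics/w4.png

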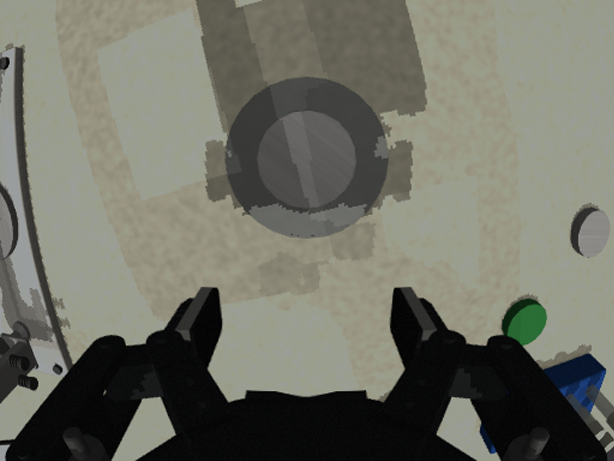

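Disc spans (257–357, 110–209) inside the plate (226–388, 77–238), so it looks centred and flat. I check in mm.

```bash
python3 - <<'E'
from f import *
import pickle
c=pickle.load(open("w4.pkl","rb"))
f=lambda u,v,z:np.round(onz(c,u/1.2,v/1.2,z,True)*1000,1)[:2]
print("plate",(f(226,157,.008)+f(388,157,.008))/2,(f(307,77,.008)+f(307,238,.008))/2, fit(c,256,131,.008,68))
print("disc",(f(257,159,.020)+f(357,159,.020))/2,(f(307,110,.020)+f(307,209.5,.020))/2)
E
```

```text
plate [464.55  75.6 ] [466.6  75.1] (array([4.661e+02, 7.470e+01, 1.012e+02, 2.000e-01, 3.760e+02]), 8.5, np.float64(3.2))
disc [465.25  75.35] [466.35  75.1 ]
```

Disc and plate are concentric within about 0.5 mm. Next, the small disc.

```bash
python3 -m handwheel '.03 1 0 0 0 0;.03 1 0 0 0 0;.03 1 0 0 0 0;.03 1 0 0 0 0;.03 1 .3 0 0 0;.02 .97 .9 0 0 0;0 0 .3 0 0 0;0 0 0 0 0 0' 70 20; python3 -m handwheel '0 0 0 0 0 0;0 0 0 0 0 0;0 0 0 0 0 0'; python3 - <<'E'
from f import *
import pickle
c=bot.camera("wrist");pickle.dump(c,open("w5.pkl","wb"));save(c,"w5.png",(100,130,412,384),1.6)
go(.5673,.2965,.0115,77)
E
```

```text
time_s: 14.25
tool_pos: [0.5648, 0.2933, 0.0445]
eef_rot: [0.112, 0.994, -0.002, -0.003]
contact_force: [0.2, -0.9, -0.6]
width: 0.07
finger_force: 0.0
time_s: 14.55
tool_pos: [0.5694, 0.2932, 0.051]
eef_rot: [0.114, 0.993, 0.001, 0.001]
contact_force: [0.1, 0.9, -0.3]
width: 0.07
finger_force: 0.0
pos [569.3 293.3  50.8] toolx [-0.974  0.226 -0.002] tooly [0.226 0.974 0.002] yaw_y 76.9
shift units [0.07 0.07 0.98]
turn units [ 0.01  0.02 -0.01]
```

View pics/w5.png

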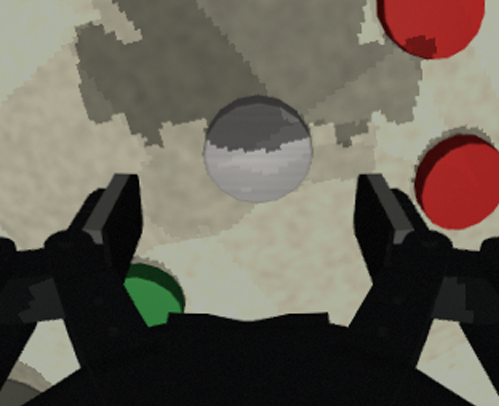

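Small disc at crop (258,153) between the fingers, with red at (455,180) and green at (155,290) clear of the narrowed fingers. Descend and pinch in both directions.

```bash
python3 -m handwheel '.07 .07 .3 0 0 0;0 0 .35 0 0 0;0 0 .2 0 0 0;0 0 0 0 0 0;0 0 0 0 0 0' 62 20; python3 -m handwheel '0 0 0 0 0 0;0 0 0 0 0 0;0 0 0 0 0 0;0 0 0 0 0 0' 36 20; python3 -c "
from h import *
go(.5673,.2965,.017,77)"
```

```text
time_s: 15.1
tool_pos: [0.5655, 0.2969, 0.014]
eef_rot: [0.113, 0.994, -0.0, -0.001]
contact_force: [-0.5, -0.5, 0.7]
width: 0.0622
finger_force: 0.0
time_s: 15.5
tool_pos: [0.5666, 0.2973, 0.0155]
eef_rot: [0.113, 0.994, 0.0, 0.0]
contact_force: [-0.3, -0.1, 2.9]
width: 0.0406
finger_force: 22.3
pos [566.6 297.3  15.5] toolx [-0.974  0.225 -0.001] tooly [0.225 0.974 0.001] yaw_y 77.0
shift units [-0.02 -0.02 -0.04]
turn units [0.01 0.01 0.  ]
```

Gripped, 40.6 mm ≈ 42. Open, turn 90°, pinch.

```bash
python3 -m handwheel '0 0 0 0 0 0;0 0 0 0 0 0;0 0 -.03 0 0 0;0 0 0 0 0 1;0 0 0 0 0 1;0 0 0 0 0 1;0 0 0 0 0 1;0 0 0 0 0 1' 58; python3 -m handwheel '0 0 0 0 0 1;0 0 0 0 0 1;0 0 0 0 0 1;0 0 0 0 0 1;0 0 0 0 0 1;0 0 0 0 0 1;0 0 0 0 0 1;0 0 0 0 0 1';python3 -m handwheel '0 0 0 0 0 1;0 0 0 0 0 1;0 0 0 0 0 0;0 0 0 0 0 0'; python3 -m handwheel '0 0 0 0 0 0;0 0 0 0 0 0;0 0 0 0 0 0;0 0 0 0 0 0' 36 40;python3 -c "
from h import *
go(.466,.0747,.12,-13)"
```

```text
time_s: 16.3
tool_pos: [0.5659, 0.2971, 0.016]
eef_rot: [0.369, 0.93, -0.0, -0.0]
contact_force: [-0.2, -1.1, -0.3]
width: 0.0579
finger_force: 0.0
time_s: 17.1
tool_pos: [0.5659, 0.2971, 0.016]
eef_rot: [0.715, 0.699, -0.0, -0.0]
contact_force: [1.0, -0.1, 0.1]
width: 0.0582
finger_force: 0.0
time_s: 17.5
tool_pos: [0.566, 0.2971, 0.016]
eef_rot: [0.782, 0.624, -0.0, -0.0]
contact_force: [0.7, 0.3, -0.1]
width: 0.0582
finger_force: 0.0
time_s: 17.9
tool_pos: [0.5664, 0.2973, 0.0165]
eef_rot: [0.782, 0.623, 0.0, 0.0]
contact_force: [-0.3, -0.4, 2.9]
width: 0.0399
finger_force: 40.6
pos [566.4 297.3  16.5] toolx [0.224 0.975 0.   ] tooly [ 0.975 -0.224  0.001] yaw_y -13.0
shift units [-5.99 -1.2  -2.59]
turn units [ 0.01 -0.    0.01]
```

```bash
python3 -m handwheel '0 0 -.5 0 0 0;-.5 -.1 -.8 0 0 0;-1 -.2 -.2 0 0 0;-1 -.2 0 0 0 0;-1 -.2 0 0 0 0;-1 -.2 0 0 0 0;-1 -.2 0 0 0 0;-.49 -.1 0 0 0 0'; python3 -m handwheel '0 0 0 0 0 0;0 0 0 0 0 0;0 0 0 0 0 0;0 0 0 0 0 0'; python3 -c "
from h import *
go(.4662,.0746,.0375,-13)"
```

```text
time_s: 18.7
tool_pos: [0.4636, 0.0722, 0.0755]
eef_rot: [0.783, 0.622, -0.001, -0.0]
contact_force: [0.5, 1.1, -0.9]
width: 0.0403
finger_force: 40.5
time_s: 19.1
tool_pos: [0.4658, 0.0753, 0.0761]
eef_rot: [0.782, 0.623, 0.0, -0.0]
contact_force: [-0.5, 0.6, -1.0]
width: 0.0401
finger_force: 40.5
pos [465.8  75.3  76.1] toolx [0.224 0.975 0.   ] tooly [ 0.975 -0.224  0.   ] yaw_y -12.9
shift units [-0.02  0.01  0.97]
turn units [ 0.   -0.    0.01]
```

```bash
python3 -m handwheel '-.02 .01 .5 0 0 0;0 0 .3 0 0 0;0 0 .15 0 0 0;0 0 .03 0 0 0;0 0 0 0 0 0;0 0 0 0 0 0'; python3 -c "
from h import *
go(.4662,.0746,.0363,-13)"
```

```text
time_s: 19.7
tool_pos: [0.4658, 0.0738, 0.037]
eef_rot: [0.783, 0.623, 0.0, 0.0]
contact_force: [-0.1, -0.2, -1.2]
width: 0.0402
finger_force: 40.4
pos [465.8  73.8  37. ] toolx [0.225 0.974 0.   ] tooly [ 0.974 -0.225  0.   ] yaw_y -13.0
shift units [0.02 0.   0.02]
turn units [ 0. -0.  0.]
```

```bash
python3 -m handwheel '.02 0 .03 0 0 0;0 0 0 0 0 0;0 0 0 0 0 0' && python3 -m handwheel '0 0 0 0 0 0;0 0 0 0 0 0;0 0 0 0 0 0;0 0 -.5 0 0 0;0 0 -.8 0 0 0;-.7 0 -.8 0 0 0;-.8 0 0 0 0 0;0 0 0 0 0 0' 58; python3 -m handwheel '0 0 0 0 0 0;0 0 0 0 0 0'; python3 - <<'E'
from f import *
import pickle
c=bot.camera("wrist");pickle.dump(c,open("w6.pkl","wb"));save(c,"w6.png",(100,20,400,270),2)
go(.548,-.19,.25,77)
E
```

```text
time_s: 20.0
tool_pos: [0.4661, 0.0742, 0.0364]
eef_rot: [0.783, 0.623, -0.0, 0.0]
contact_force: [-3.6, -2.3, 6.5]
width: 0.0404
finger_force: 41.2
time_s: 20.8
tool_pos: [0.4528, 0.0135, 0.121]
eef_rot: [0.783, 0.622, 0.001, 0.001]
contact_force: [0.2, 0.7, -0.6]
width: 0.0579
finger_force: 0.0
time_s: 21.0
tool_pos: [0.452, 0.0165, 0.1192]
eef_rot: [0.783, 0.623, -0.0, -0.0]
contact_force: [0.1, -0.5, -0.5]
width: 0.0583
finger_force: 0.0
pos [452.   16.6 119.1] toolx [0.224 0.974 0.   ] tooly [ 0.974 -0.224 -0.001] yaw_y -13.0
shift units [-4.49  3.49 -3.28]
turn units [-1.0e-02 -1.0e-02 -1.5e+01]
```

View pics/w6.png

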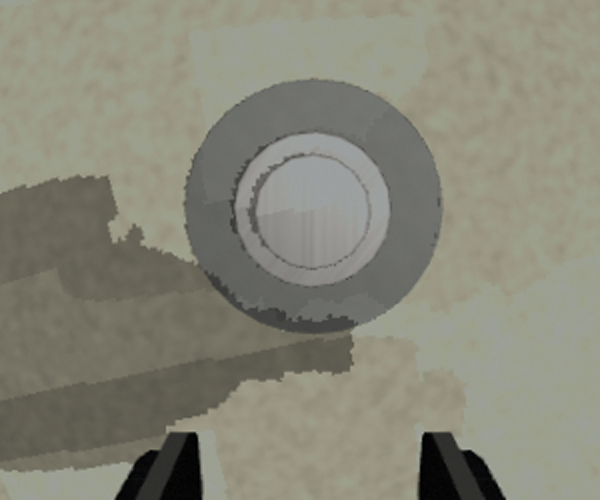

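Small disc centred at (314,211), large at (312,208), plate at (313,205): concentric, flat stack. Now the clamp: turn back and rise.

```bash
python3 -m handwheel '0 0 -.4 0 0 -1;0 0 -.4 0 0 -1;0 0 -.4 0 0 -1;0 0 -.4 0 0 -1;0 0 -.4 0 0 -1;0 0 -.4 0 0 -1;0 0 -.4 0 0 -1;0 0 -.4 0 0 -1' 60 20; python3 -m handwheel '0 0 0 0 0 -1;0 0 0 0 0 -1;0 0 0 0 0 -1;0 0 0 0 0 -1;0 0 0 0 0 -1;0 0 0 0 0 -1;0 0 0 0 0 -1;0 0 0 0 0 0'; python3 -c "
from h import *
go(.555,-.19,.23,77)"
```

```text
time_s: 21.85
tool_pos: [0.4522, 0.0168, 0.2478]
eef_rot: [0.459, 0.888, -0.0, -0.001]
contact_force: [-0.2, -0.5, -0.3]
width: 0.0599
finger_force: 0.0
time_s: 22.65
tool_pos: [0.4522, 0.0167, 0.2471]
eef_rot: [0.112, 0.994, 0.0, -0.001]
contact_force: [-0.3, 0.5, -0.8]
width: 0.0599
finger_force: 0.0
pos [452.2  16.7 247.1] toolx [-0.975  0.222  0.001] tooly [ 0.222  0.975 -0.   ] yaw_y 77.2
shift units [-3.65 -4.47  0.42]
turn units [-0.   -0.01  0.03]
```

```bash
python3 -m handwheel '-.73 -.89 0 0 0 0;-.73 -.89 0 0 0 0;-.73 -.89 0 0 0 0;-.73 -.9 .2 0 0 0;-.73 -.9 .2 0 0 0;0 0 0 0 0 0;0 0 0 0 0 0;0 0 0 0 0 0'; python3 - <<'E'
from f import *
import pickle
c=bot.camera("wrist");pickle.dump(c,open("w7.pkl","wb"));save(c,"w7.png",None,1.55)
go(.55,-.19,.2,77)
E
```

```text
time_s: 23.45
tool_pos: [0.5544, -0.19, 0.2317]
eef_rot: [0.114, 0.994, 0.0, -0.0]
contact_force: [-0.1, 0.5, 0.5]
width: 0.06
finger_force: 0.0
pos [ 554.4 -189.9  232.3] toolx [-0.974  0.225 -0.001] tooly [0.225 0.974 0.   ] yaw_y 77.0
shift units [ 0.11 -0.03  0.81]
turn units [0. 0. 0.]
```

View pics/w7.png

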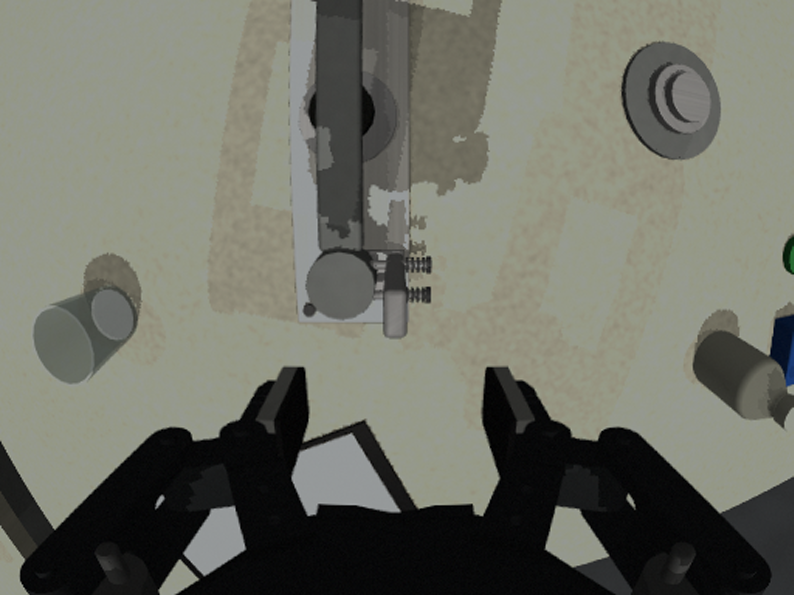

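Clamp seen from above (1.55x): tab top centre (396,314), cup centre (341,285), springs (418,265–295) low on the +y side. The gripper yaw matches the clamp.

```bash
python3 - <<'E'
from f import *
import pickle
c=pickle.load(open("w7.pkl","rb")); f=lambda u,v,z:np.round(onz(c,u/1.55,v/1.55,z,True)*1000,1)
t=f(396,314,.14);k=f(341,285,.084);print("tab",t,"cup",k)
X=np.array([.974,-.225]);Y=np.array([.225,.974]);d=(t-k)[:2];print("rel",d@X,d@Y)
print("tab ends",f(396,290,.14),f(396,338,.14),f(385,314,.14),f(407,314,.14),"arm edges",f(362,100,.077),f(318,100,.077),f(362,240,.077),f(318,240,.077))
g=(t[:2]+k[:2]+34*Y)/2/1000;go(g[0],g[1],.1185,77)
E
```

```text
tab [ 553.  -188.9  140. ] cup [ 545.5 -221.7   84. ]
rel -0.07499999999999662 33.63469999999998
tab ends [ 541.  -186.1  140. ] [ 565.5 -191.8  140. ] [ 551.8 -194.2  140. ] [ 554.2 -183.6  140. ] arm edges [ 439.2 -183.    77. ] [ 432.3 -208.6   77. ] [ 522.4 -203.    77. ] [ 516.  -229.6   77. ]
pos [ 554.4 -189.9  232.3] toolx [-0.974  0.225 -0.001] tooly [0.225 0.974 0.   ] yaw_y 77.0
shift units [0.04 0.02 2.84]
turn units [0. 0. 0.]
```

Tab sits (0, 33.6) mm from the cup against a nominal (0, 34), so the measurement is good. Descend over the tab and pinch.

```bash
python3 -m handwheel '.04 .02 .6 0 0 0;0 0 .8 0 0 0;0 0 .8 0 0 0;0 0 .5 0 0 0;0 0 .16 0 0 0;0 0 0 0 0 0;0 0 0 0 0 0' 44 60; python3 -m handwheel '0 0 0 0 0 0;0 0 0 0 0 0;0 0 0 0 0 0;0 0 0 0 0 0;0 0 0 0 0 0;0 0 0 0 0 0;0 0 0 0 0 0' 5 60; python3 - <<'E'
from h import *
go(.553,-.1889,.118,77)
for th in np.radians([2,5,9,13,17,21,25,30]): print(round(np.degrees(th)), "x",round((220-220*np.cos(th)+50*np.sin(th))/40,2),"z",round(-(220*np.sin(th)+50*np.cos(th)-50)/40,2))
E
```

```text
time_s: 24.2
tool_pos: [0.554, -0.1899, 0.1193]
eef_rot: [0.113, 0.994, -0.0, 0.001]
contact_force: [-0.1, -0.8, 0.8]
width: 0.0438
finger_force: 0.0
time_s: 24.9
tool_pos: [0.5539, -0.19, 0.1188]
eef_rot: [0.113, 0.994, -0.0, 0.001]
contact_force: [-0.8, 2.9, 6.3]
width: 0.0113
finger_force: 59.0
pos [ 553.9 -190.   118.8] toolx [-0.974  0.225 -0.002] tooly [0.225 0.974 0.   ] yaw_y 77.0
shift units [0.03 0.02 0.02]
turn units [0.   0.02 0.  ]
2 x 0.05 z -0.19
5 x 0.13 z -0.47
9 x 0.26 z -0.84
13 x 0.42 z -1.21
17 x 0.61 z -1.55
21 x 0.81 z -1.89
25 x 1.04 z -2.21
30 x 1.36 z -2.58
```

Gripped (11.3 mm ≈ 12). Pull the latch 13 mm sideways.

```bash
python3 -m handwheel '0 .1 0 0 0 0;0 .1 0 0 0 0;0 .1 0 0 0 0;0 .05 0 0 0 0;0 0 0 0 0 0;0 0 0 0 0 0;0 0 0 0 0 0'; python3 -c "
from h import *
go(.5539,-.190,.1188)"
```

```text
time_s: 25.6
tool_pos: [0.5566, -0.1784, 0.1187]
eef_rot: [0.114, 0.994, -0.002, 0.001]
contact_force: [-2.7, -7.3, 4.7]
width: 0.0112
finger_force: 59.3
pos [ 556.6 -178.4  118.7] toolx [-0.974  0.226 -0.002] tooly [ 0.226  0.974 -0.003] yaw_y 77.0
shift units [-0.  -0.3 -0. ]
```

```bash
python3 -m handwheel '0 .05 0 0 0 0;0 0 0 0 0 0;.05 0 -.19 0 0 0;.08 0 -.28 0 0 0;.13 0 -.37 0 0 0;0 0 0 0 0 0;0 0 0 0 0 0;0 0 0 0 0 0'; python3 -c "
from h import *
go(.5539,-.190,.1188)"
```

```text
time_s: 26.4
tool_pos: [0.5466, -0.1741, 0.1511]
eef_rot: [0.114, 0.994, -0.002, 0.001]
contact_force: [1.2, -9.6, -3.8]
width: 0.0111
finger_force: 59.3
pos [ 546.6 -174.1  151.1] toolx [-0.974  0.226 -0.002] tooly [ 0.226  0.974 -0.003] yaw_y 76.9
shift units [-0.27 -0.34  0.81]
```

Arm has lifted freely (about 8.5°, load 4 N). Continue along the arc to 30°.

```bash
python3 -m handwheel '.16 0 -.37 0 0 0;.19 0 -.34 0 0 0;.2 0 -.34 0 0 0;.23 0 -.32 0 0 0;.32 0 -.37 0 0 0;0 0 0 0 0 0;0 0 0 0 0 0;0 0 0 0 0 0'; python3 - <<'E'
from f import *
import pickle
go(.5539,-.190,.1188)
c=bot.camera("side");a=c["image"][110:250,200:380,::-1]
D=pickle.load(open("d0.pkl","rb"));b=bot.camera("top")["image"][80:300,60:360,::-1]
o=np.zeros((440,780,3),np.uint8); o[:280,:360]=cv2.resize(a,(360,280),interpolation=cv2.INTER_CUBIC)
o[:308,360:]=cv2.resize(b,(420,308),interpolation=cv2.INTER_CUBIC); cv2.imwrite("pics/end.png",o)
E
```

```text
time_s: 27.2
tool_pos: [0.5032, -0.164, 0.2205]
eef_rot: [0.114, 0.994, -0.002, 0.0]
contact_force: [-0.3, -9.5, -3.0]
width: 0.0111
finger_force: 60.7
pos [ 503.2 -164.   220.5] toolx [-0.974  0.226 -0.   ] tooly [ 0.226  0.974 -0.003] yaw_y 76.9
shift units [-1.38 -0.34  2.54]
```

View pics/end.png

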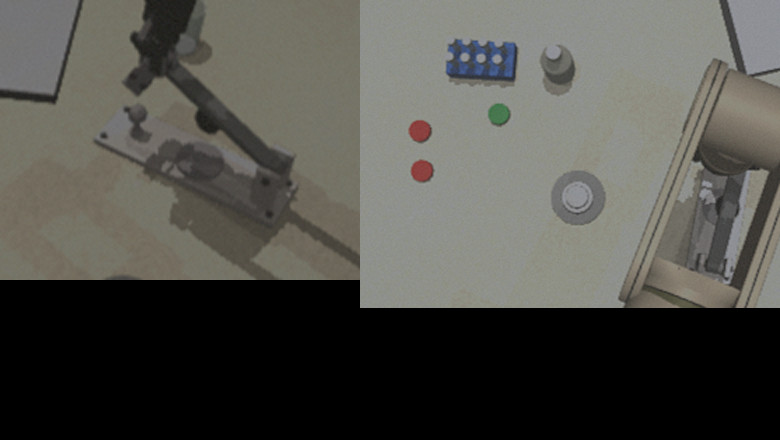

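The arm is up about 29.5° off the ball and held in the gripper (left, ball bare at (137,112)). The stack is intact and concentric at (577,197), with rack and bottle in place. Hand in.

```bash
python3 -c "
from station import bot
print(bot.hand_in())"
```

```text
the job is handed in; nothing more can be done
None
```

The job is handed in at about 27 s: the filter pack is stacked on the plate, centred to within about 0.5 mm for the large disc and by eye for the small one, and the clamp is unlatched and still held at about 30° (29.5° by the tool position).

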